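# Hang the green cutlery pot back on the utensil rail

## Task

Hang the green cutlery pot on the steel rail of the stand by the hook on its back, so that it hangs in front of the rail, on the robot's side, and square to it. Its weight lies well in front of the hook: keep hold of it until the rail carries it, then let go so that it settles against the wooden dowel and stays hanging. Leave the blue pot where it stands.

Things in the scene. Friction and masses are not known exactly. Their poses are not given: they have to be found in the camera images.
- green_pot_center (a point): Open rectangular cutlery pot of green plastic, 56 deep (x) x 50 wide (y) x 80 mm high, 0.15-0.28 kg, steel hook on its back wall. Point: pot centre, 40 mm above its underside; z up, x from the front wall (drain slots) to the hook, y along the width. Grip the side faces y = +-25, best 10 to 25 mm above this point. The hook stands up to 64 mm above it and reaches from x = 28 to 70.
- green_hook (a point): The green pot's hook, a steel strap 30 mm wide, 3 thick. Point: middle of the underside of its flat top, 45 mm behind (+x) and 61 above the pot's centre; axes as the pot's. Slot below it: x -14 to +14 mm, open downward. The far lip goes down 23 mm, then flares outward 9 mm over 13 mm more. When hung, the pot's weight pulls that lip against the rail and the foot swings in about 8 degrees onto the dowel.
- rail_mid (a point): Middle of the rail, on its axis, 155 mm above the worktop: level steel bar 10 mm thick between 2 posts 230 mm apart, 163 high, on a fixed wooden foot. y along the rail, z up, x away from the robot. Wooden dowel 14 mm thick, axis at x -8, z -72 mm. The pot hangs at -x. Lowered square with its centre at x -43 to -54 (best -50) it clears both; hook meets rail with the centre at z -56. Keep within 70 mm of the middle.
- blue_pot_center (a point): The blue pot, to be left alone: the same shape and size as the green one, in blue plastic, with the same hook. This point is its centre, 40 mm above its underside; axes as for the green pot.
Not all that is in view belongs to the job. There is more than one size of the part that bears green_pot_center; the job needs the larger.

How it is judged:
By the outcome, as a careful person would: the job done as asked, in the order asked, and still so for the second after the job is handed in, with the robot touching nothing.
It also fails if it takes over 40 s, if anything falls off the work surface, if the arm or the gripper's body presses on something with over 40 N, if the wrist force passes 120 N, or if a joint passes its speed limit or range.

## Robot

A 6-joint arm with a two-finger parallel gripper is mounted at the origin on a cart in front of the work surface, level with it; the furniture and walls round the work are solid. World frame = base frame: x ahead of the robot, y to its left, z up, the work surface at z = 0. Lengths are in mm, angles in rad, forces in N, time in s.
With the tool pointing down it reaches from about 300 to 775 mm from the base axis. Payload 14.6 kg.
Tool frame: the origin (TCP) lies on the centre line of the jaws, within the pads' length; the fingertips stand manip.tcp_to_tips ahead of it and the grasp point (between the pads) lies 5 mm behind it (manip.tcp_to_tips is the distance from the TCP to the fingertips, in mm); z points along the fingers, y is the direction in which the jaws open and shut (so a half turn about z gives the same grasp; the last joint's range is limited). The gripper opens to 94 mm and grips with 3 to 60 N. Pads are 16 mm wide; open, the fingers measure 119 mm over their backs; the gripper's body (75 mm by 177 mm) begins 78 mm behind the grasp point.
Start: joints at [-1.279, 0.3, 1.521, -0, 1.321, -0.067], TCP at [193.125, -514.968, 189.346] pointing down, gripper open.
Joint ranges: [-3.03, 3.03], [-0.79, 2.21], [0.23, 2.52], [-1.04, 4.18], [0, 3.07], [-2.55, 2.55]. Speed limits (rad/s): [2.22, 2.22, 2.57, 3.14, 3.14, 3.14].

## Interface

Orientations are given as [roll, pitch, yaw] about the fixed x, y, z axes, in that order (R = Rz(yaw) Ry(pitch) Rx(roll)).
In Python, from cell import manip, optics, workorder gives the robot as it stands. The module is installed in compiled form; this text tells all that it offers.
- The arm moves only by the tool jog_arm, never from a script. Its argument "deltas" is text: rows parted by semicolons, each of 5 numbers parted by spaces: the shift along the tool's x, y, z in mm, then the turn about the tool's z in rad, then the finger opening in mm, from 0 to 94. In form: tx ty tz twist grip; .... A call has exactly 10 rows; each row is the pose to reach, as a shift and turn from the pose commanded when the call began, along the tool's axes at that moment; what a row does not reach only later rows make up. A row lasts 1/8 s, in which the tool goes at most 62.5 mm and 10.7 degrees, less where a joint would pass 70% of its speed; a pose out of reach is approached as far as the arm can. A call with a gripper value outside its range is refused whole. The fingers move at their own pace and stop on an object; "squeeze" is the grip in N (left out, the last holds). Time passes only in rows, so rows that repeat a pose let the fingers close, or fill a call up. It gives the time, the measured TCP pose, the force and the opening at its end, in the units of the state.
- manip.read_state(): the state, without advancing time (a new reading comes with each control period).
- optics.camera(name): name is "scene" or "top" or "wrist"; returns (picture, depth): 420x560x3 uint8, red, green, blue; 420x560 float32, mm along the optical axis (not along the pixel's ray), 0 where there is no reading.
- optics.get_calibration(name): a dict with "intrinsics" (3x3 intrinsics, pixels), "R" (3x3) and "t" (3): a world point X has camera coordinates R X + t; the wrist camera has in their place "hand_eye" (4x4, takes a point from camera to tool coordinates, whose origin is the TCP and whose axes are the flange's). Camera axes: x right, y down, z forward; pixel columns grow to the right and rows downward; lengths in mm; the calibration is good to about 2 mm. A picture is of the moment at which its call begins: read the wrist's pose just before it. get_calibration takes no time and is no camera call.
- workorder.sign_off(): hands the job in, once; it reports no verdict.
The state is a dict: "clock": time; "joints": joint angles; "qd": joint speeds; "effort": joint torques, N m; "eef_pos": TCP position; "eef_rot": TCP orientation; "wrist_force": force on the tool from outside, world axes, zero at the start; "moment": the same for the moment, N m; "finger_gap": finger opening in mm.
Only numpy, scipy, OpenCV 4.12 (cv2) and the standard library are available. Lean on these libraries where they do the work, as an engineer would, in place of code of your own. Each camera call takes 0.05 s, during which the arm holds its last target.

## Working session

There is one attempt and no reset: what is moved stays moved. The work goes in short steps, Python scripts to look and compute and a tool call to move; the robot and the scene stay as the last step left them, time stands still between calls to the robot, and variables do not carry over. Pictures are saved under pics/ and viewed, and the job is handed in when it is done.

Besides the shell and the picture viewer there is one more tool, called by a JSON object that holds its "op" and its "data", one argument or row to a line. jog_arm: Moves the arm, as the interface text tells. Its arguments: {"type":"object","properties":{"deltas":{"type":"string"},"squeeze":{"type":"number"}},"required":["deltas"]}

```bash
mkdir -p pics; cat > h.py <<'E'
from cell import manip, optics, workorder
import numpy as np, cv2
def snap(n,f):
    s=manip.read_state(); p,d=optics.camera(n); np.savez('pics/'+f+'.npz',p=p,d=d,pos=s['eef_pos'],rot=s['eef_rot'])
    cv2.imwrite('pics/'+f+'.png',p[:,:,::-1]); return p,d,s
def world(n,f):
    z=np.load('pics/'+f+'.npz'); d=z['d']; c=optics.get_calibration(n); K=np.array(c['intrinsics'])
    v,u=np.mgrid[:420,:560]; P=np.stack([(u-K[0,2])/K[0,0]*d,(v-K[1,2])/K[1,1]*d,d],-1)
    if n=='wrist':
        from scipy.spatial.transform import Rotation as Ro
        H=np.array(c['hand_eye']); P=P@H[:3,:3].T+H[:3,3]
        R=Ro.from_euler('xyz',z['rot']).as_matrix(); P=P@R.T+z['pos']
    else:
        P=(P-np.array(c['t']))@np.array(c['R'])
    P[d==0]=np.nan
    return z['p'],P
E
python3 - <<'E'
from h import *
for n in('scene','top'): snap(n,n+'1')
s=manip.read_state(); print(s, manip.tcp_to_tips)
for n in('scene','top'):
  c=optics.get_calibration(n);print(c)
E
```

```text
{'clock': 0.1, 'joints': array([-1.27859298e+00,  3.00429998e-01,  1.52148906e+00,  3.22465801e-05,
        1.32068820e+00, -6.65995687e-02]), 'qd': array([ 7.13700171e-04, -8.06911744e-05, -2.12698952e-03, -1.81917819e-04,
       -1.22550409e-03,  3.28493841e-04]), 'effort': array([ 9.09553764e-04, -5.32650125e+01, -3.53280580e+01,  7.09305773e-02,
        2.34916754e-02, -3.96792359e-05]), 'eef_pos': array([ 193.07215262, -514.74580734,  188.84780866]), 'eef_rot': array([-3.14058238e+00, -9.86882120e-05,  3.58794866e-01]), 'wrist_force': array([-0.288598  , -0.02459113, -0.24623226]), 'moment': array([-0.00199569,  0.04909047,  0.05762318]), 'finger_gap': 93.89797214476874} 14.0
{'intrinsics': array([[462.34827037,   0.        , 276.16126776],
       [  0.        , 462.34827037, 210.05947645],
       [  0.        ,   0.        ,   1.        ]]), 'R': array([[ 0.70110074, -0.71260996, -0.02539273],
       [-0.41662708, -0.38047834, -0.82562589],
       [ 0.57868785,  0.58942622, -0.56364625]]), 't': array([-466.99023492,  245.12611467,  872.56069604])}
{'intrinsics': array([[415.95885033,   0.        , 279.91458064],
       [  0.        , 415.95885033, 208.18210862],
       [  0.        ,   0.        ,   1.        ]]), 'R': array([[ 2.44548377e-04, -9.99889018e-01, -1.48960063e-02],
       [-9.91023207e-01,  1.74911695e-03, -1.33678512e-01],
       [ 1.33689731e-01,  1.47949788e-02, -9.90912794e-01]]), 't': array([-163.19921386,  496.80601596,  905.6524348 ])}
```

View pics/scene1.png

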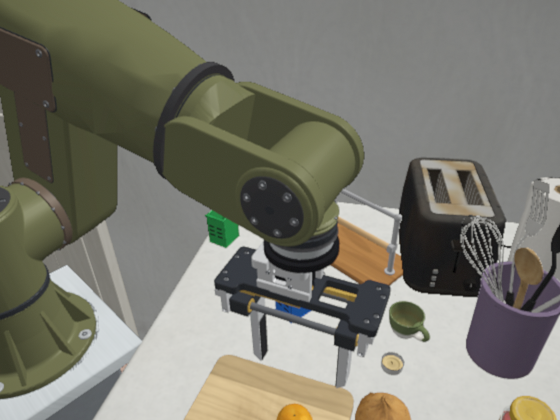

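View pics/top1.png

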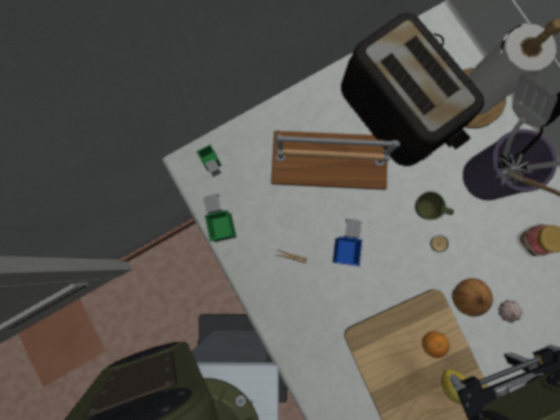

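The top view shows the large green pot at about (220,226) with its hook toward (212,204), a smaller green decoy at (208,158), the blue pot at (348,250), and the rail from about (280,140) to (395,146).

```bash
python3 - <<'E'
from h import *
p,P=world('top','top1')
im=cv2.resize(p[110:290,180:420],None,fx=3.3,fy=3.3,interpolation=cv2.INTER_CUBIC); cv2.imwrite('pics/topc.png',im[:,:,::-1])
pi=p.astype(int)
g=(pi[...,1]>pi[...,0]*1.8)&(pi[...,1]>pi[...,2]*1.4)&(pi[...,1]>50)
b=(pi[...,2]>pi[...,0]*1.8)&(pi[...,2]>pi[...,1]*1.5)&(pi[...,2]>50)
n,l,st,c=cv2.connectedComponentsWithStats((g).astype(np.uint8))
for i in range(1,n):
  if st[i,4]>40:
    print('g',st[i],c[i]); Q=P[l==i]; print(np.nanpercentile(Q,[2,50,98],axis=0).round())
    r=Q[Q[:,2]>np.nanpercentile(Q[:,2],98)-8]; print(len(r), cv2.minAreaRect(r[:,:2].astype(np.float32)))
def pr(u,v): print(u,v,P[v,u].round(1))
for u,v in[(212,200),(212,204),(213,208),(209,200),(217,200),(208,211),(354,226)]:pr(u,v)
# rail points: high z between 140 and 175
X=P; m=(X[...,2]>135)&(X[...,2]<172)
m[:, :268]=0; m[:,402:]=0; m[:130]=0; m[165:]=0
for v,u in np.argwhere(m)[::8]: pr(u,v)
E
```

```text
g [199 148  19  16 119] [208.00840336 156.10084034]
[[607. -20.  -1.]
 [623.   7.   3.]
 [636.  22.  57.]]
15 ((620.302978515625, -4.891475677490234), (47.78081130981445, 16.91016387939453), 63.53606414794922)
g [206 212  29  28 588] [219.94047619 226.18707483]
[[427. -60.  -1.]
 [457. -26.  10.]
 [482.  -5.  81.]]
112 ((454.1322326660156, -32.951812744140625), (57.38115310668945, 47.12593460083008), 14.339264869689941)
212 200 [504.4 -22.7 104.4]
212 204 [496.5 -22.3 101.2]
213 208 [487.6 -25.2 104.4]
209 200 [504.6 -16.2 103.4]
217 200 [504.7 -32.9 102.9]
208 211 [481.6 -14.4 102.2]
354 226 [ 449.6 -317.4  104.6]
397 130 [ 643.7 -404.7  135.7]
401 131 [ 638.7 -410.3  144.4]
278 135 [ 627.3 -161.6  157.6]
281 136 [ 624.5 -167.6  159.8]
283 137 [ 622.8 -171.6  158.6]
291 137 [ 623.3 -187.5  156.7]
277 138 [ 620.3 -159.7  160.1]
285 138 [ 620.6 -175.6  159. ]
293 138 [ 619.9 -191.5  161.1]
301 138 [ 620.2 -207.4  159.9]
309 138 [ 620.3 -223.3  159.1]
317 138 [ 621.  -239.4  156.7]
281 139 [ 617.9 -167.6  161.2]
289 139 [ 619.1 -183.5  157.1]
297 139 [ 618.5 -199.4  158.7]
305 139 [ 61
[... 1457 characters left out ...]
9.4 -308.2  160.2]
360 143 [ 609.4 -324.1  160. ]
368 143 [ 610.2 -340.4  157.3]
376 143 [ 609.6 -355.9  159. ]
384 143 [ 609.6 -371.8  158.5]
392 143 [ 609.4 -387.4  159.1]
339 144 [ 609.4 -283.3  153.9]
347 144 [ 608.5 -298.9  156.5]
355 144 [ 608.3 -314.6  157.1]
363 144 [ 608.1 -330.4  157.6]
371 144 [ 608.4 -346.5  156.4]
379 144 [ 607.7 -361.9  158.2]
387 144 [ 607.1 -377.2  160.2]
395 144 [ 605.8 -391.9  164.2]
364 145 [ 606.8 -332.9  154.7]
372 145 [ 606.7 -348.7  155.1]
380 145 [ 606.2 -364.2  156.6]
388 145 [ 605.  -379.1  160.2]
396 145 [ 604.7 -394.6  161. ]
387 146 [ 604.7 -378.6  154.3]
395 146 [ 602.8 -392.7  160.9]
394 147 [ 601.6 -391.5  157.7]
390 149 [ 604.  -389.2  135.1]
```

View pics/topc.png

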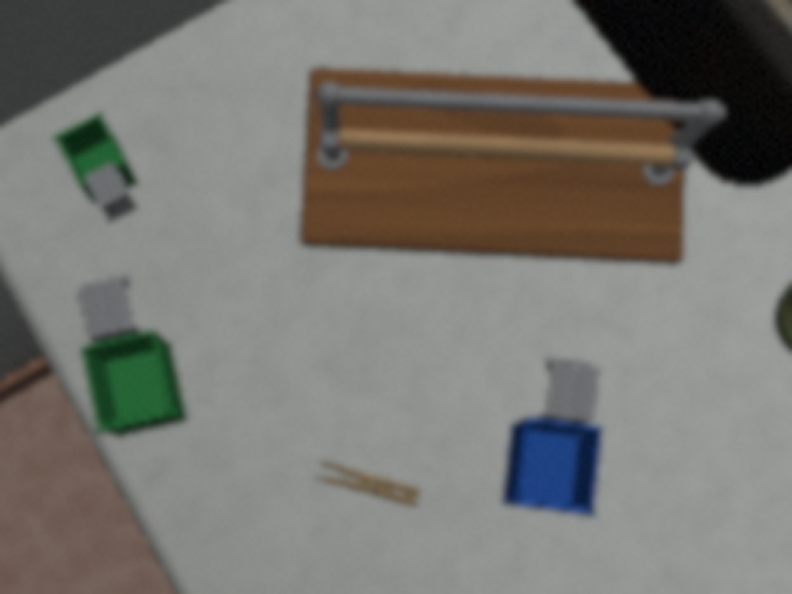

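```bash
cat >> h.py <<'E'
def delta(pos,yaw,cur=None,cyaw=None):
    s=manip.read_state(); cur=s['eef_pos'] if cur is None else np.array(cur); cy=s['eef_rot'][2] if cyaw is None else cyaw
    w=np.array(pos)-cur; c,sn=np.cos(cy),np.sin(cy)
    print('delta',np.round([w[0]*c+w[1]*sn, w[0]*sn-w[1]*c, -w[2], cy-yaw],3), 'at',np.round(s['eef_pos'],1),np.round(s['eef_rot'],4),np.round(s['wrist_force'],1),round(s['finger_gap'],1),round(s['clock'],2))
E
python3 - <<'E'
from h import *
delta([445,-32,205],.235,[193.125,-514.968,189.346],.359)
print(optics.get_calibration('wrist'))
E
```

```text
delta [ 4.05503e+02 -3.63685e+02 -1.56540e+01  1.24000e-01] at [ 193.1 -514.7  188.8] [-3.1406e+00 -1.0000e-04  3.5880e-01] [-0.3 -0.  -0.2] 93.9 0.1
{'intrinsics': array([[377.55150888,   0.        , 281.18532963],
       [  0.        , 377.55150888, 213.51998498],
       [  0.        ,   0.        ,   1.        ]]), 'hand_eye': array([[ 1.20213460e-04, -9.63930711e-01, -2.66153282e-01,
         7.72830342e+01],
       [ 9.99999958e-01,  4.55655251e-05,  2.86644770e-04,
        -3.01355365e-01],
       [-2.64178283e-04, -2.66153305e-01,  9.63930676e-01,
        -1.95815583e+02],
       [ 0.00000000e+00,  0.00000000e+00,  0.00000000e+00,
         1.00000000e+00]])}
```

{"op": "jog_arm", "data": {
  "deltas": "45 -40 -2 0.012 94; 90 -81 -4 0.03 94; 135 -121 -6 0.04 94; 180 -162 -8 0.055 94; 225 -202 -10 0.07 94; 270 -242 -11 0.08 94; 315 -283 -12 0.095 94; 360 -323 -14 0.11 94; 405 -364 -16 0.124 94; 405 -364 -16 0.124 94"
}}

```text
clock: 1.35
eef_pos: [445.3, -28.9, 205.0]
eef_rot: [-3.141, 0.0, 0.24]
wrist_force: [-0.0, -0.5, -0.1]
finger_gap: 93.8
```

```bash
python3 - <<'E'
from h import *
print(manip.read_state())
snap('wrist','w1')
E
```

```text
{'clock': 1.35, 'joints': array([-1.47045191e-01,  5.27229433e-02,  1.77444011e+00,  3.20947396e-04,
        1.31504731e+00,  1.18381965e+00]), 'qd': array([-0.09238754, -0.02152477,  0.03227808, -0.01251166,  0.00291103,
       -0.07218232]), 'effort': array([  3.69952641, -37.99626946, -36.60060525,   0.31121724,
        -0.09740335,   1.28036208]), 'eef_pos': array([445.25798823, -28.85976659, 205.04078904]), 'eef_rot': array([-3.14107203e+00,  4.54885848e-04,  2.39850314e-01]), 'wrist_force': array([-0.04471306, -0.45005571, -0.0854809 ]), 'moment': array([-0.0192793 , -0.00347023,  0.02461771]), 'finger_gap': 93.78452252006947}
```

View pics/w1.png

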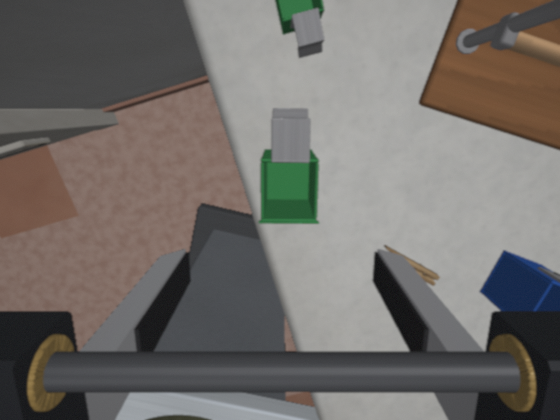

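The wrist picture shows the large pot upright in the frame, rim corners about (261,222) and (318,222), hook top at (291,135). Now measuring it.

```bash
python3 - <<'E'
from h import *
snap('wrist','w2')
p,P=world('wrist','w2'); pi=p.astype(int)
g=(pi[...,1]>pi[...,0]*1.5)&(pi[...,1]>pi[...,2]*1.3)
n,l,st,c=cv2.connectedComponentsWithStats(g.astype(np.uint8))
i=max(range(1,n),key=lambda i:st[i,4]); Q=P[l==i]; print(st[i],np.nanpercentile(Q,[1,50,99],axis=0).round(1))
r=Q[Q[:,2]>75]; R=cv2.minAreaRect(r[:,:2].astype(np.float32)); print(len(r),R,np.median(r[:,2]))
m=(P[...,2]>97)&(P[...,2]<112)&(np.mgrid[:420,:560][0]<200)
H=P[m]; print(len(H),np.median(H,0), cv2.minAreaRect(H[:,:2].astype(np.float32)))
delta([454,-33,205],.235)
cv2.imwrite('pics/w2c.png',cv2.resize(p[90:240,230:350],None,fx=4,fy=4)[:,:,::-1])
E
```

```text
[ 258  149   58   73 3475] [[425.3 -60.1   2. ]
 [443.1 -36.8  19.3]
 [486.5  -5.8  81.3]]
698 ((455.1409912109375, -32.783321380615234), (56.84905242919922, 50.49497604370117), 13.413640022277832) 79.9120902094387
1913 [502.09188072 -24.86930886 104.46690152] ((548.8363647460938, -91.05399322509766), (41.925743103027344, 207.51467895507812), 35.97519302368164)
delta [ 9.159e+00  3.506e+00 -2.900e-02  1.000e-03] at [444.3 -31.7 205. ] [-3.1414e+00  9.0000e-04  2.3630e-01] [-0.5 -0.7 -0.6] 93.9 1.45
```

View pics/w2c.png

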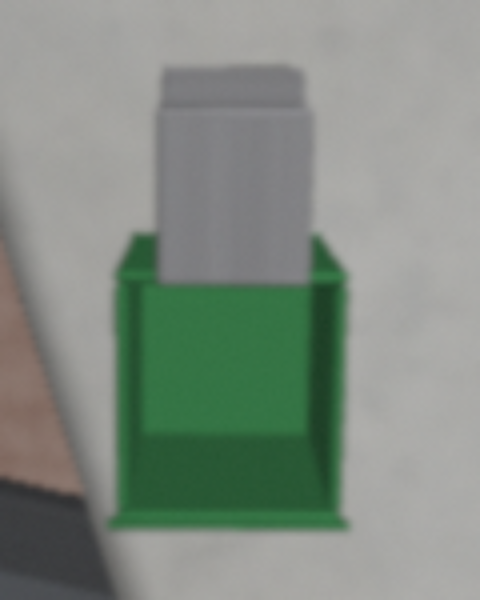

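{"op": "jog_arm", "data": {
  "deltas": "10 3.5 0 0 94; 10 3.5 40 0 94; 10 3.5 80 0 94; 10 3.5 115 0 94; 10 3.5 140 0 94; 10 3.5 152 0 94; 10 3.5 152 0 94; 10 3.5 152 0 40; 10 3.5 152 0 40; 10 3.5 152 0 40",
  "squeeze": 30
}}

```text
clock: 2.7
eef_pos: [455.3, -33.0, 53.8]
eef_rot: [3.141, -0.001, 0.235]
wrist_force: [-0.9, -0.2, -0.4]
finger_gap: 67.4
```

{"op": "jog_arm", "data": {
  "deltas": "0 0 0 0 40; 0 0 0 0 40; 0 0 0 0 40; 0 0 -5 0 40; 0 0 -15 0 40; 0 0 -35 0 40; 0 0 -65 0 40; 0 0 -95 0 40; 0 0 -125 0 40; 0 0 -125 0 40",
  "squeeze": 30
}}

```text
clock: 3.95
eef_pos: [455.9, -33.1, 180.4]
eef_rot: [3.14, -0.004, 0.235]
wrist_force: [0.6, -0.4, -1.9]
finger_gap: 49.7
```

```bash
python3 - <<'E'
from h import *
snap('wrist','w3');snap('top','top3')
delta([455,-32,205],.235)
p,P=world('wrist','w3')
cv2.imwrite('pics/w3c.png',cv2.resize(p[150:420,140:420],None,fx=2.2,fy=2.2)[:,:,::-1])
E
```

```text
delta [  0.491  -0.857 -27.272  -0.   ] at [454.7 -32.9 177.7] [-3.1414e+00  5.0000e-04  2.3480e-01] [-0.7 -0.2 -2.1] 49.9 4.05
```

View pics/w3.png

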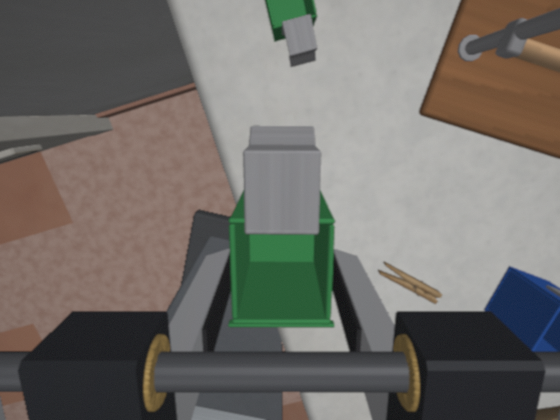

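```bash
python3 - <<'E'
from h import *
p,P=world('top','top1')
m=(P[...,2]>152)&(P[...,2]<162.5)&(P[...,1]<-175)&(P[...,1]>-370)&(P[...,0]>595)&(P[...,0]<630)
Q=P[m]; print(len(Q),Q.mean(0),np.polyfit(Q[:,1]+276,Q[:,0],1))
# posts
for ys in((-185,-145),(-410,-370)):
  m=(P[...,2]>20)&(P[...,2]<140)&(P[...,1]<ys[1])&(P[...,1]>ys[0])&(P[...,0]>590)&(P[...,0]<640); print(np.nanmedian(P[m],0),m.sum())
f=lambda yaw,d:np.array([613,-276])-d*np.array([np.cos(yaw),np.sin(yaw)])
delta([*f(-.045,130),180],-.045)
E
```

```text
495 [ 613.89462193 -272.93972992  157.84203587] [5.21517662e-02 6.13735023e+02]
[ 612.94311641 -166.75258406   89.995624  ] 126
[ 604.01714383 -389.21850013   90.92092496] 202
delta [-27.561 237.304  -2.272   0.28 ] at [454.7 -32.9 177.7] [-3.1414e+00  5.0000e-04  2.3480e-01] [-0.7 -0.2 -2.1] 49.9 4.05
```

{"op": "jog_arm", "data": {
  "deltas": "-2 20 -1 0.03 40; -6 50 -2 0.07 40; -10 82 -2 0.1 40; -14 115 -3 0.14 40; -18 148 -3 0.18 40; -21 180 -3 0.22 40; -25 210 -3 0.25 40; -28 230 -3 0.28 40; -28 237 -3 0.285 40; -28 237 -3 0.285 40"
}}

```text
clock: 5.3
eef_pos: [482.9, -269.7, 180.9]
eef_rot: [-3.141, 0.001, -0.05]
wrist_force: [-0.6, 0.1, -1.3]
finger_gap: 49.8
```

```bash
python3 - <<'E'
from h import *
snap('wrist','w4')
p,P=world('wrist','w4')
delta([480,-270,180],-.05)
m=(P[...,2]>150)&(P[...,2]<164)&(P[...,1]<-190)&(P[...,1]>-360)&(P[...,0]>595)&(P[...,0]<635)
Q=P[m]; print(len(Q),np.nanmean(Q,0),np.polyfit(Q[:,1]+276,Q[:,0],1),np.percentile(Q,[2,50,98],axis=0))
E
```

```text
delta [-2.935e+00  7.740e-01  1.127e+00  1.000e-03] at [ 483.  -269.4  181.1] [-3.1412e+00  3.0000e-04 -4.9400e-02] [-0.3  0.9 -1. ] 49.9 5.35
3583 [ 612.23942223 -275.44015163  158.71873587] [5.06832585e-02 6.12211047e+02] [[ 607.13578624 -356.74394727  154.81826795]
 [ 612.2169755  -275.42485197  159.02673202]
 [ 617.39362437 -193.60156994  161.23459897]]
```

View pics/w4.png

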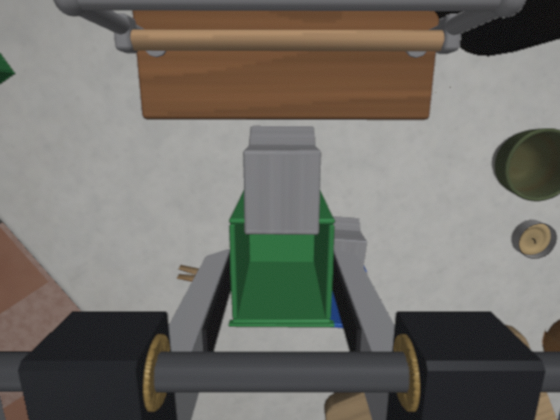

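```bash
python3 - <<'E'
from h import *
p,P=world('wrist','w4')
H=P[155:225,250:315].reshape(-1,3); print('hooktop',np.nanpercentile(H,[3,50,97],axis=0).round(1))
for v in range(120,240,6): print(v,P[v,282].round(1))
# rail in image
for u in(150,280,400): print([(v,P[v,u].round(1).tolist()) for v in range(0,16,3)])
E
```

```text
hooktop [[ 516.4 -284.1  230.7]
 [ 529.9 -272.2  231.9]
 [ 542.7 -260.3  233. ]]
120 [ 5.499e+02 -2.736e+02 -1.000e-01]
126 [ 552.5 -273.4  195.5]
132 [ 550.  -273.3  200. ]
138 [ 547.6 -273.1  203.6]
144 [ 545.2 -273.   206.8]
150 [ 545.2 -273.   232. ]
156 [ 542.9 -272.9  232.3]
162 [ 540.4 -272.7  230.8]
168 [ 538.4 -272.6  232.5]
174 [ 535.9 -272.5  231.4]
180 [ 533.6 -272.4  232. ]
186 [ 531.2 -272.3  231.7]
192 [ 528.8 -272.2  231.9]
198 [ 526.4 -272.   231.8]
204 [ 524.2 -271.9  232.4]
210 [ 521.3 -271.8  231. ]
216 [ 519.3 -271.7  232.5]
222 [ 516.6 -271.6  231.9]
228 [ 514.3 -271.4  232.7]
234 [ 477.4 -269.8  130.1]
[(0, [617.6, -208.5, 159.7]), (3, [616.3, -208.2, 159.6]), (6, [615.2, -207.7, 158.4]), (9, [614.3, -206.9, 156.3]), (12, [646.8, -163.8, 14.8]), (15, [644.5, -163.3, 14.4])]
[(0, [614.3, -275.5, 159.7]), (3, [612.9, -275.4, 159.6]), (6, [611.5, -275.3, 159.9]), (9, [610.8, -275.3, 156.9]), (12, [641.1, -276.3, 15.0]), (15, [639.0, -276.2, 13.9])]
[(0, [611.1, -337.1, 160.2]), (3, [609.8, -337.2, 160.1]), (6, [608.5, -337.5, 159.3]), (9, [607.6, -338.1, 157.2]), (12, [635.8, -379.9, 15.6]), (15, [633.7, -380.3, 14.4])]
```

```bash
python3 - <<'E'
from h import *
p,P=world('top','top1')
m=(P[...,2]>165)&(P[...,0]>500)&(P[...,1]<-100)
Q=P[m]; 
for x0 in range(500,720,20):
  r=Q[(Q[:,0]>=x0)&(Q[:,0]<x0+20)]
  if len(r): print(x0,r[:,1].max().round(),r[:,2].max().round())
E
```

```text
500 -554.0 275.0
520 -539.0 282.0
540 -540.0 274.0
560 -564.0 254.0
580 -460.0 170.0
600 -425.0 253.0
620 -411.0 303.0
640 -397.0 307.0
660 -381.0 298.0
680 -367.0 287.0
700 -353.0 243.0
```

{"op": "jog_arm", "data": {
  "deltas": "10 0 0 0 40; 25 0 0 0 40; 40 0 0 0 40; 55 0 0 0 40; 68 0 0 0 40; 76 0 0 0 40; 80 0 0 0 40; 80 0 0 0 40; 80 0 0 0 40; 80 0 0 0 40"
}}

```text
clock: 6.6
eef_pos: [562.7, -274.1, 181.5]
eef_rot: [3.142, -0.0, -0.05]
wrist_force: [0.1, -0.5, -1.5]
finger_gap: 50.0
```

```bash
python3 - <<'E'
from h import *
snap('wrist','w5');snap('scene','s5');snap('top','top5')
p,P=world('wrist','w5')
delta([560,-270,180],-.05)
m=(P[...,2]>153)&(P[...,2]<164)&(P[...,0]>595)&(P[...,0]<635)
for a,b in((-375,-330),(-245,-200)):
  k=m&(P[...,1]>a)&(P[...,1]<b); Q=P[k]; print(len(Q),np.percentile(Q,[3,50,97],axis=0).round(1).tolist(),np.polyfit(Q[:,1]+276,Q[:,0]+0,1))
k=m&(((P[...,1]>-370)&(P[...,1]<-310))|((P[...,1]>-240)&(P[...,1]<-190))); print(np.polyfit(P[k][:,1]+276,P[k][:,0],1))
for v in range(140,225,8): print(v,P[v,282].round(1))
for u in(150,420): print([(v,P[v,u].round(1).tolist()) for v in range(60,200,3) if abs(P[v,u,2]-157)<6])
E
```

```text
delta [-2.972 -3.922  1.439 -0.   ] at [ 562.8 -274.1  181.4] [ 3.1415e+00 -1.0000e-04 -5.0300e-02] [-0.   0.6 -1.5] 49.4 6.75
1383 [[606.9, -373.4, 156.1], [612.2, -352.1, 159.7], [616.9, -331.3, 161.4]] [5.63961407e-02 6.16373520e+02]
1340 [[613.9, -243.8, 156.2], [619.1, -222.7, 159.6], [623.6, -201.6, 161.4]] [5.4783134e-02 6.1600591e+02]
[5.29024121e-02 6.16109773e+02]
140 [ 626.6 -277.5  206. ]
148 [ 624.9 -277.4  224.9]
156 [ 622.5 -277.3  231.5]
164 [ 619.6 -277.1  233. ]
172 [ 616.3 -277.   231.7]
180 [ 613.2 -276.8  231.5]
188 [ 610.2 -276.7  232.4]
196 [nan nan nan]
204 [ 603.7 -276.3  232.2]
212 [ 600.5 -276.2  232.6]
220 [ 597.  -276.   231.9]
[(144, [624.3, -201.3, 156.9]), (147, [622.9, -202.1, 159.7]), (150, [621.2, -201.9, 160.0]), (153, [619.5, -201.7, 159.9]), (156, [617.9, -201.8, 160.9]), (159, [615.9, -200.5, 157.9])]
[(144, [616.3, -357.4, 155.1]), (147, [615.1, -356.0, 159.2]), (150, [613.5, -355.7, 160.3]), (153, [611.8, -355.8, 160.4]), (156, [610.1, -355.8, 160.6]), (159, [608.3, -356.1, 160.1])]
```

View pics/w5.png

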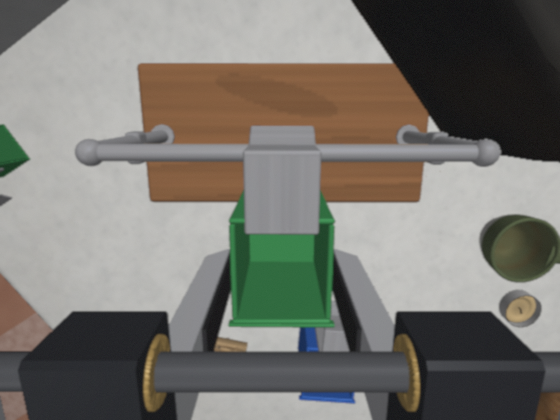

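View pics/s5.png

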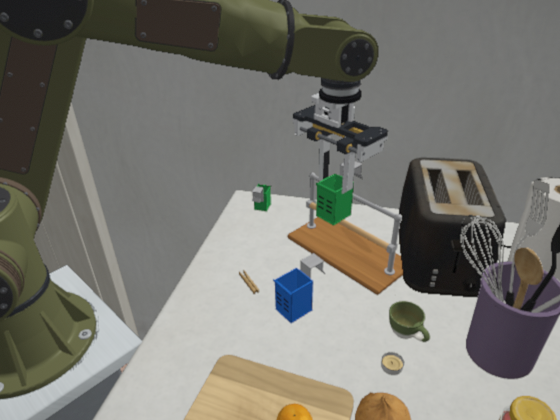

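The hook slot sits above the rail, about 52–53 mm back. I'll go 3 mm forward, then descend most of the way.

{"op": "jog_arm", "data": {
  "deltas": "2 0 0 0 40; 3 0 0 0 40; 3 0 8 0 40; 3 0 18 0 40; 3 0 28 0 40; 3 0 38 0 40; 3 0 48 0 40; 3 0 56 0 40; 3 0 60 0 40; 3 0 60 0 40"
}}

```text
clock: 8.0
eef_pos: [565.8, -274.2, 121.2]
eef_rot: [-3.142, 0.0, -0.05]
wrist_force: [0.0, 1.0, -1.8]
finger_gap: 49.7
```

```bash
python3 - <<'E'
from h import *
snap('wrist','w6');snap('scene','s6')
delta([560,-270,112],-.05)
for n,a,b,c,d in(('w6',100,300,180,400),('s6',120,300,260,430)):
  p=np.load('pics/%s.npz'%n)['p'];cv2.imwrite('pics/%sc.png'%n,cv2.resize(p[a:b,c:d],None,fx=3.3,fy=3.3,interpolation=2)[:,:,::-1])
E
```

```text
delta [-6.217 -3.949  9.696 -0.   ] at [ 566.  -274.3  121.7] [ 3.1414e+00 -5.0000e-04 -5.0200e-02] [-0.2  0.  -0.8] 49.5 8.1
```

View pics/w6c.png

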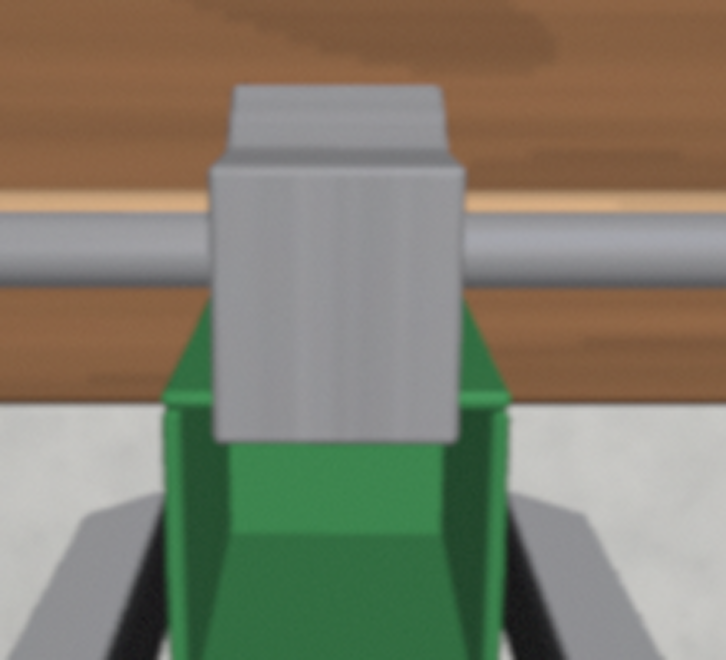

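View pics/s6c.png

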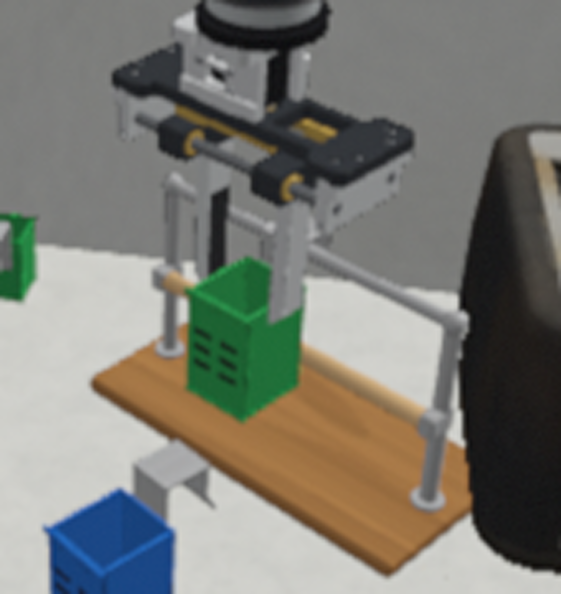

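Both views show the hook straddling the rail, square, with no contact force yet. Next I lower it slowly to contact.

{"op": "jog_arm", "data": {
  "deltas": "0 0 2 0 40; 0 0 4 0 40; 0 0 6 0 40; 0 0 8 0 40; 0 0 9 0 40; 0 0 10 0 40; 0 0 10 0 40; 0 0 10 0 40; 0 0 10 0 40; 0 0 10 0 40"
}}

```text
clock: 9.35
eef_pos: [566.1, -274.2, 111.7]
eef_rot: [3.141, -0.001, -0.05]
wrist_force: [2.8, 0.5, 3.7]
finger_gap: 49.6
```

```bash
python3 - <<'E'
from h import *
snap('wrist','w7')
delta([560,-270,112],-.05); print(manip.read_state()['moment'])
p=np.load('pics/w7.npz')['p'];cv2.imwrite('pics/w7c.png',cv2.resize(p[100:300,180:400],None,fx=3,fy=3,interpolation=2)[:,:,::-1])
E
```

```text
delta [-6.362 -3.926 -0.338 -0.   ] at [ 566.2 -274.2  111.7] [ 3.1413e+00 -9.0000e-04 -5.0200e-02] [3.5 0.3 3.8] 49.5 9.4
[ 0.1845162  -0.66351747  0.02293732]
```

View pics/w7c.png

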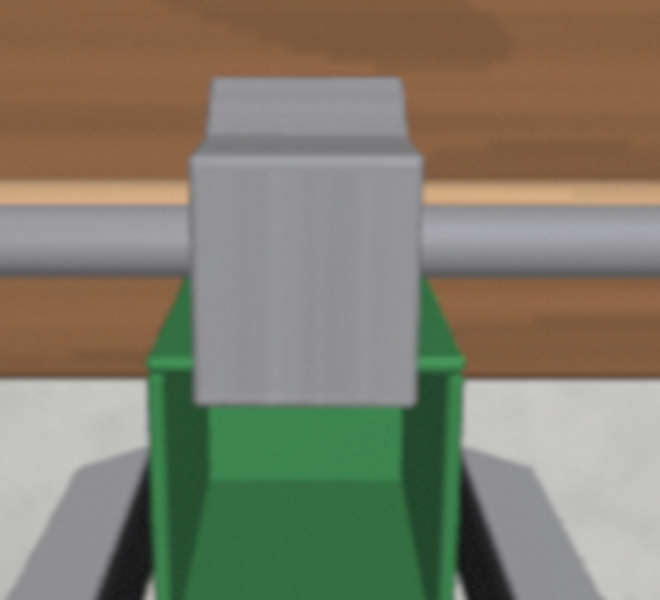

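The hook is seated on the rail and carries load (about 5 N of upward change). I'll relax the grip to 3 N so the pot settles gently, then open.

{"op": "jog_arm", "data": {
  "deltas": "0 0 0 0 40; 0 0 0 0 40; 0 0 0 0 40; 0 0 0 0 51; 0 0 0 0 52; 0 0 0 0 54; 0 0 0 0 58; 0 0 0 0 65; 0 0 0 0 75; 0 0 0 0 85",
  "squeeze": 3
}}

```text
clock: 10.65
eef_pos: [565.9, -274.2, 111.3]
eef_rot: [3.142, -0.0, -0.05]
wrist_force: [0.1, 0.1, 0.6]
finger_gap: 81.5
```

{"op": "jog_arm", "data": {
  "deltas": "0 0 0 0 94; 0 0 0 0 94; 0 0 0 0 94; 0 0 0 0 94; 0 0 0 0 94; 0 0 0 0 94; 0 0 0 0 94; 0 0 0 0 94; 0 0 0 0 94; 0 0 0 0 94"
}}

```text
clock: 11.9
eef_pos: [565.9, -274.2, 111.4]
eef_rot: [3.142, -0.0, -0.05]
wrist_force: [0.5, -0.7, -0.6]
finger_gap: 94.2
```

```bash
python3 - <<'E'
from h import *
snap('wrist','w8');snap('scene','s8')
delta([560,-270,112],-.05)
p=np.load('pics/s8.npz')['p'];cv2.imwrite('pics/s8c.png',cv2.resize(p[120:300,260:430],None,fx=3.3,fy=3.3,interpolation=2)[:,:,::-1])
E
```

```text
delta [-6.049 -3.872 -0.664 -0.   ] at [ 565.8 -274.2  111.3] [-3.1416  0.     -0.0502] [ 0.  -0.4  0.3] 93.8 12.0
```

View pics/w8.png

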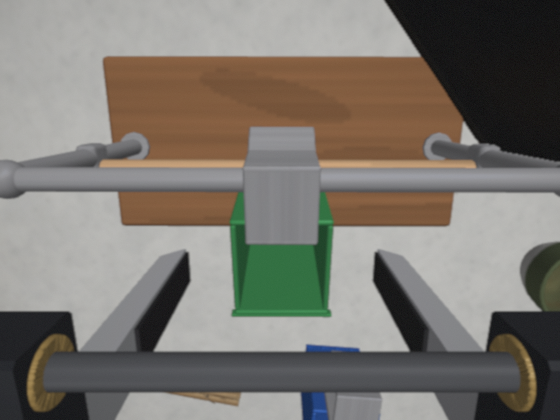

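View pics/s8c.png

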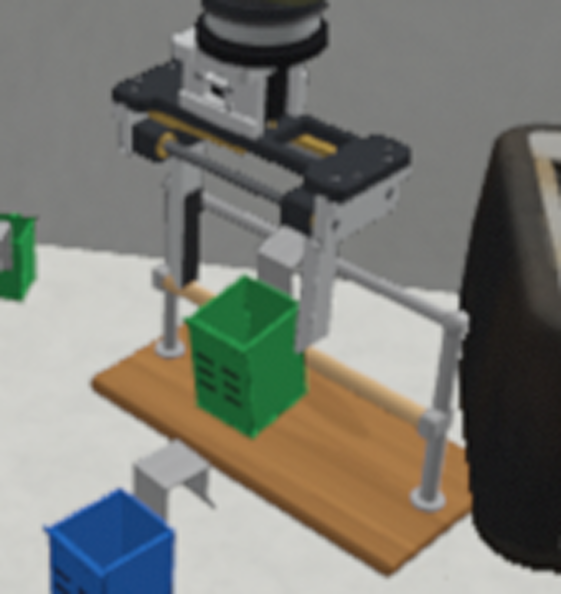

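The pot hangs tilted onto the dowel, square, between the open fingers. I'll withdraw straight up, then back.

{"op": "jog_arm", "data": {
  "deltas": "0 0 -8 0 94; 0 0 -25 0 94; 0 0 -45 0 94; 0 0 -70 0 94; 0 0 -95 0 94; 0 0 -120 0 94; -40 0 -130 0 94; -80 0 -130 0 94; -110 0 -130 0 94; -110 0 -130 0 94"
}}

```text
clock: 13.25
eef_pos: [455.1, -268.8, 243.3]
eef_rot: [3.14, -0.002, -0.051]
wrist_force: [-0.1, 0.1, 0.2]
finger_gap: 93.6
```

```bash
python3 - <<'E'
from h import *
snap('wrist','w9');snap('scene','s9');snap('top','top9')
delta([560,-270,112],-.05)
a=np.load('pics/s9.npz')['p'][120:330,230:430];b=np.load('pics/w9.npz')['p'][0:210,180:380]
cv2.imwrite('pics/f9.png',cv2.resize(np.hstack([a,b]),None,fx=2,fy=2,interpolation=2)[:,:,::-1])
p,P=world('wrist','w9');pi=p.astype(int)
g=(pi[...,1]>pi[...,0]*1.5)&(pi[...,1]>pi[...,2]*1.3)
n,l,st,c=cv2.connectedComponentsWithStats(g.astype(np.uint8))
i=max(range(1,n),key=lambda i:st[i,4]);Q=P[l==i];r=Q[Q[:,2]>120];print(st[i],len(r),cv2.minAreaRect(r[:,:2].astype(np.float32)),np.nanpercentile(Q,[2,98],axis=0))
E
```

```text
delta [103.263  -3.931 130.005  -0.   ] at [ 456.7 -268.8  242. ] [ 3.1412e+00 -9.0000e-04 -5.0100e-02] [ 0.7  0.2 -0.8] 94.1 13.4
[ 248   25   66   80 5064] 1238 ((564.4391479492188, -273.9415588378906), (50.163028717041016, 55.97060775756836), 87.08599090576172) [[ 537.47648728 -297.55813434   51.26838304]
 [ 599.97450561 -250.65549808  135.4123538 ]]
```

View pics/f9.png

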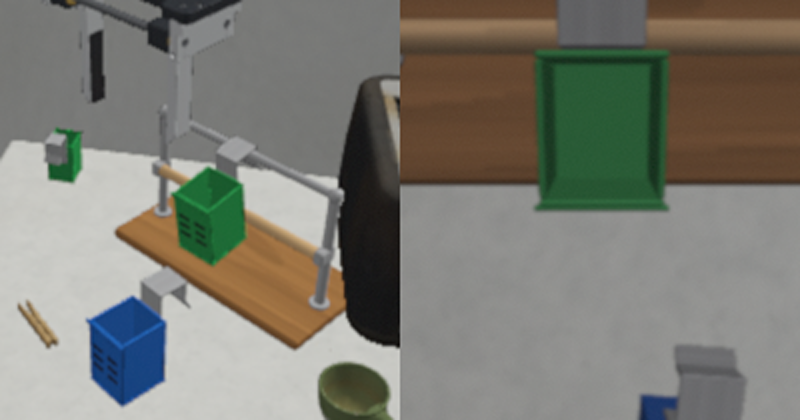

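Final pictures show the pot hanging on the rail, about 2.9° yaw (equal to the rail's), foot against the dowel, blue pot unmoved, and the gripper clear.

```bash
python3 -c "
from h import *
print(workorder.sign_off())"
```

```text
the job is handed in; nothing more can be done
None
```

The larger green pot is hanging by its hook on the steel rail, on the robot's side, and I handed the job in at about 13.4 s.

- **Hanging:** I gripped it by its side faces, set the hook over the rail about 50 mm back, and lowered it until the wrist force rose by about 5 N. I then eased the grip to 3 N so the pot settled onto the dowel, opened the jaws and withdrew upward and back.
- **Last checks:** After withdrawal the pictures show the pot hanging about 2 mm in y from where I released it, foot tilted in toward the dowel. Its yaw is about -2.9°, against about -3° for the rail. The blue pot and the small green one look unmoved, the gripper was clear, and the wrist force was near zero.
- **Disagreement:** The top and wrist cameras differed by about 2 mm on the rail's x position. This was within the fit tolerance, and I used the wrist value.

I found no failed checks. I judged contact with the dowel from the pictures and did not measure it.

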